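# Snap a test tile into its sample holder

### The job

Pick up the loose porcelain test tile from its wooden stand, lay it on the empty sample holder and press it down until both spring catches snap over its edges and it sits flat on the seat. Stop pushing as soon as it has snapped home, since the porcelain is brittle, then let go; leave the tile in the other holder and the other things alone.

Things in the scene. Friction and masses are not known exactly. Their poses are not given: they have to be found in the camera images.
- tile_center (a point): the loose test tile: white glazed square tile with a small green leaf pattern, 60 x 60 x 7 mm, about 60 g. The point is the centre of the tile (half-way up); x and y run parallel to its edges, z up. It starts flat and about centred on the wooden stand.
- stand: plain square wooden block, 44 x 44 x 25 mm high, fixed. Origin at the centre of its underside, sides along its x and y. The tile on it overhangs about 8 mm all round, its edges parallel to the block's within 0.15 rad.
- empty_holder_seat (a point): the empty sample holder, fixed. The point is the centre of the top of its seat, 30 mm above the table, z up. Wooden base 104 (x) x 86 (y) x 8 mm; seat block 48 (x) x 40 (y) mm with black rubber top. Spring catches stand on its +x and -x sides; the +y and -y sides are open for gripper fingers between the guides. The tile fits in any of its four quarter turns; seated, its top is 37 mm above the table.
- empty_holder: the same holder; origin at the centre of its underside, axes as the seat's. Four slim aluminium corner guides at x = +-22.5 to +-28.5 mm rise to 52 mm above the table, flared at the top, and keep the tile between y = -31.5 and +31.5 mm. The tile laid in rests on the catches' flares, underside about 40 mm above the table: 10 mm above the seat.
- empty_holder_near (a joint): steel leaf catch on the holder's -x side, 24 mm wide in y. Its hook reaches 3 mm over a seated tile's edge, 1 mm above the tile's top; from there a flare leans outwards up to 54 mm above the table (flares 68 mm apart at the top). Bends outwards on a spring: 0 rad at rest, about 0.15 as the tile's edge passes, back near 0 when snapped.
- empty_holder_far (a joint): the like catch on the +x side. Pressed down in the middle, the tile meets a resistance that rises to some 12 to 18 N (varies with friction) and drops as one edge snaps in, then a smaller peak as the other does; after that it moves freely down to the seat and the force climbs again on the firm stop.
- full_holder_seat (a point): the same kind of holder with another test tile already snapped in; the point is the centre of its seat's top, 30 mm above the table. Holders may be on either side.
- other_tile_center (a point): centre of the tile that is already in the full holder; leave it there.
- stamp: brown wooden seal stamp, 28 mm across, 64 mm high, standing near the holders; bystander. Origin at the centre of its underside.
- spool: small pale thread spool, 29 mm across, 30 mm high; bystander. Origin at the centre of its underside.
- dish: round white paint dish, 95 mm across, 18 mm high; bystander. Origin at the centre of its underside.
Mind the look-alikes: they are no part of the job. What is shaped like the part that bears tile_center but purple or yellow is not meant.

How it is judged:
By the outcome, as a careful person would: the job done as asked, in the order asked, and still so for the second after the job is handed in, with the robot touching nothing.
It also fails if it takes over 48 s, if anything falls off the work surface, if the arm or the gripper's body presses on something with over 40 N, if the wrist force passes 120 N, or if a joint passes its speed limit or range.

### The arm

A 7-joint arm with a two-finger parallel gripper is mounted at the origin on a cart in front of the work surface, level with it; the furniture and walls round the work are solid. World frame = base frame: x ahead of the robot, y to its left, z up, the work surface at z = 0. Lengths are in m, angles in rad, forces in N, time in s.
With the tool pointing down it reaches from about 0.425 to 0.875 m from the base axis. Payload 4.7 kg.
Tool frame: the origin (TCP) lies at the very end of the fingers, on their centre line; the grasp point (between the pads) lies 19 mm behind it (ctrl.grasp_offset is the distance from the TCP to the grasp point, in m); z points along the fingers, y is the direction in which the jaws open and shut (so a half turn about z gives the same grasp; the last joint's range is limited). The gripper opens to 87 mm and grips with 3 to 60 N. Pads are 19 mm wide; open, the fingers measure 117 mm over their backs; the gripper's body (75 mm by 190 mm) begins 51 mm behind the grasp point.
Start: joints at [1.302, 0.321, -0.07, 1.45, 0.023, 1.371, -0.057], TCP at [0.181, -0.624, 0.223] pointing down, gripper open.
Joint ranges: [-2.86, 2.86], [-0.3, 2.09], [-1.38, 1.24], [0.06, 2.45], [-1.56, 4.7], [0.09, 2.05], [-2.69, 2.69]. Speed limits (rad/s): [2.57, 2.57, 3.14, 3.14, 3.14, 3.14, 3.14].

### API

Orientations are given as a rotation vector (axis times angle).
In Python, from bench import ctrl gives the robot as it stands.
- The arm moves only by the shell command python3 -m creep 'ROWS' [FORCE]. ROWS is JSON, a list that holds one entry, the list of rows, each a list of 7 numbers: the opening, from 0 (shut) to 1 (fully open), then the shift along the tool's x, y, z in mm, then the turn, a rotation vector about the tool's x, y, z in rad. In form: [[[grip, dx, dy, dz, rx, ry, rz], ...]]. A call has 1 to 5 rows; each row is the pose to reach, as a shift and turn from the pose commanded when the call began, along the tool's axes at that moment; what a row does not reach only later rows make up. A row lasts 1/10 s, in which the tool goes at most 50 mm and 8.59 degrees, less where a joint would pass 70% of its speed; a pose out of reach is approached as far as the arm can. A call with a gripper value outside its range is refused whole. The fingers move at their own pace and stop on an object; FORCE is the grip in N (left out, the last holds). Time passes only in rows, so rows that repeat a pose let the fingers close. It gives the time, the measured TCP pose, the force and the opening at its end, in the units of the state.
- ctrl.get_state(): the state, without advancing time (a new reading comes with each control period).
- ctrl.get_image(name): name is "side" or "top" or "wrist"; returns the picture (384x512x3 uint8, red, green, blue); there is no depth.
- ctrl.camera_params(name): a dict with "K" (3x3 intrinsics, pixels), "k1" (the pictures are not rectified: a ray, as slopes to the right and down, at radius r is drawn at 1 + k1 r^2 times it, then the intrinsics apply), "pose" (4x4, takes a point from camera to world coordinates). Camera axes: x right, y down, z forward; pixel columns grow to the right and rows downward; lengths in m; the calibration is good to about 2 mm. A picture is of the moment at which its call begins: read the wrist's pose just before it. camera_params takes no time and is no camera call; for the wrist camera it gives the pose at the moment of the call.
- ctrl.close_job(): hands the job in, once; it reports no verdict.
The state is a dict: "time": time; "joint_positions": joint angles; "qd": joint speeds; "joint_torque": joint torques, N m; "position": TCP position; "tool_rot": TCP orientation; "ft_force": force on the tool from outside, world axes, zero at the start; "torque": the same for the moment, N m; "grip_width": opening from 0.0 (shut) to 1.0 (fully open).
Only numpy, scipy, OpenCV 4.12 (cv2) and the standard library are available. Lean on these libraries where they do the work, as an engineer would, in place of code of your own. Each camera call takes 0.05 s, during which the arm holds its last target. There are 200 camera calls.

## Working session

There is one attempt and no reset: what is moved stays moved. The work goes in short steps, Python scripts to look and compute and a shell command to move; the robot and the scene stay as the last step left them, time stands still between calls to the robot, and variables do not carry over. Pictures are saved under pics/ and viewed, about 8 in all and at most 12, crops included, and the job is handed in when it is done.

```bash
mkdir -p pics; ls
cat > h.py <<'E'
import numpy as np, cv2
from bench import ctrl
def snap(n,f):
    P=ctrl.camera_params(n); im=ctrl.get_image(n); cv2.imwrite('pics/'+f,im[:,:,::-1]); return im,P
def ray(P,uv):
    K=np.array(P['K']);T=np.array(P['pose']);k=P['k1']
    d=np.array([(uv[0]-K[0,2])/K[0,0],(uv[1]-K[1,2])/K[1,1]]);s=d.copy()
    for _ in range(30): s=d/(1+k*(s@s))
    return T[:3,3],T[:3,:3]@np.array([s[0],s[1],1])
def at(P,uv,z):
    o,d=ray(P,uv); return o+d*(z-o[2])/d[2]
def proj(P,X):
    K=np.array(P['K']);T=np.array(P['pose']);c=T[:3,:3].T@(np.array(X)-T[:3,3]);s=c[:2]/c[2];s=s*(1+P['k1']*(s@s))
    return K[:2,:2]@s+K[:2,2]
E
python3 - <<'E'
from h import *
a,P=snap('top','t0.png'); b,Q=snap('side','s0.png')
cv2.imwrite('pics/both.png',np.vstack([a,b])[:,:,::-1][:, :])
cv2.imwrite('pics/both.png',cv2.resize(np.hstack([a,b])[:,:,::-1],(800,300)))
cv2.imwrite('pics/t0b.png',cv2.resize(a[:,:,::-1],(800,600),interpolation=cv2.INTER_CUBIC))
print(P,Q);print(ctrl.get_state())
E
```

```text
pics
{'K': array([[381.25233486,   0.        , 253.05254594],
       [  0.        , 381.25233486, 194.24459383],
       [  0.        ,   0.        ,   1.        ]]), 'k1': -0.10310124867374303, 'pose': array([[ 0.01581524, -0.99716971,  0.07350136,  0.46796096],
       [-0.99952438, -0.01382053,  0.02756824, -0.1131067 ],
       [-0.02647439, -0.0739024 , -0.99691401,  1.02321293],
       [ 0.        ,  0.        ,  0.        ,  1.        ]])} {'K': array([[365.83831762,   0.        , 258.33442677],
       [  0.        , 365.83831762, 187.01382133],
       [  0.        ,   0.        ,   1.        ]]), 'k1': -0.017142915825385737, 'pose': array([[-0.85315946, -0.3099482 ,  0.41958438,  0.17299092],
       [-0.52147638,  0.48598897, -0.70133951,  0.49579685],
       [ 0.01346554, -0.81715778, -0.57625675,  0.54792095],
       [ 0.        ,  0.        ,  0.        ,  1.        ]])}
{'time': 0.1, 'joint_positions': array([ 1.30209122,  0.32177516, -0.07007379,  1.45156394,  0.02260097,
        1.37081903, -0.05689249]), 'qd': array([ 2.03620790e-05,  1.69102763e-04,  9.98639363e-04, -3.09634006e-03,
       -5.07528338e-05, -8.95802619e-04,  2.16993275e-04]), 'joint_torque': array([-5.55401493e-05, -4.92574382e+01, -4.05878741e-01, -3.13395309e+01,
       -6.42636954e-02,  3.95496469e-02,  1.05309691e-04]), 'position': array([ 0.18118664, -0.62370653,  0.22154825]), 'tool_rot': array([-3.10850471e+00, -4.42544019e-01,  5.46903122e-04]), 'ft_force': array([ 0.44261357, -0.92730456,  0.54209649]), 'torque': array([ 0.0109825 , -0.00061631,  0.02557898]), 'grip_width': 0.9980842355370558}
```

View pics/t0b.png

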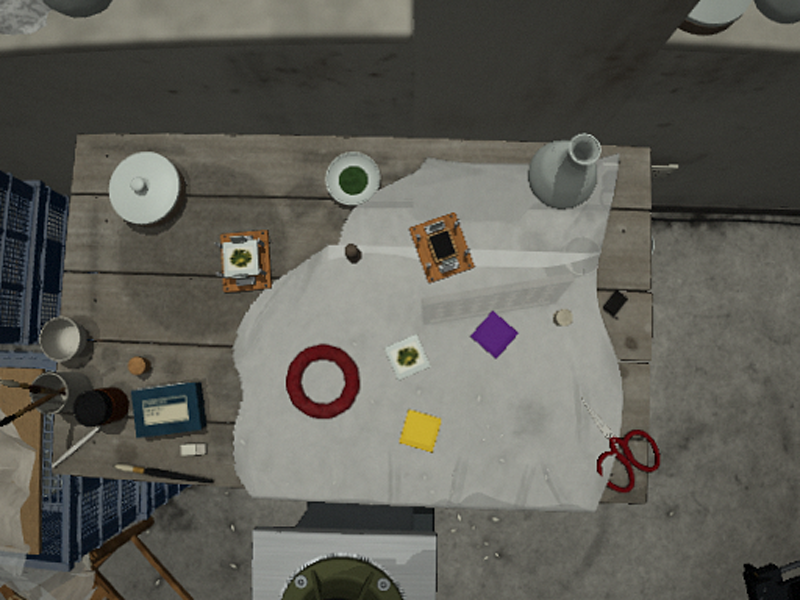

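View pics/s0.png

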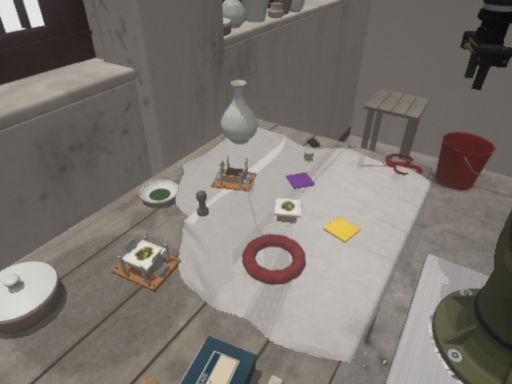

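Top view, 800x600 pixels: white leaf tile on its stand at (407,357), purple (494,334) and yellow (420,430) look-alikes, tile already in the full holder (241,258), empty holder with black seat at (442,246), stamp (352,253). The white tile at (407,357) fits: it is white with a green leaf and stands alone on a wooden block. I'll confirm it in a crop and measure it.

Run:
```python
from h import *
im=cv2.imread('pics/t0.png')[:,:,::-1];P=ctrl.camera_params('top')
c=im[128:252,236:336]
cv2.imwrite('pics/c0.png',cv2.resize(c[:,:,::-1],None,fx=4.8,fy=4.8,interpolation=cv2.INTER_CUBIC))
for uv,z in [((260.7,228.5),.032),((283,157.5),.030),((225,162),.0),((154,165),.037)]: print(uv,at(P,uv,z).round(4))
# wooden block top / tile; orange base & black seat
hsv=cv2.cvtColor(np.ascontiguousarray(im),cv2.COLOR_RGB2HSV)
m=((im.max(2)<45)*255).astype('uint8');m[:140]=0;m[176:]=0;m[:,:268]=0;m[:,298:]=0
cs,_=cv2.findContours(m,0,2);k=max(cs,key=cv2.contourArea)
w=np.array([at(P,p,.03)[:2] for p in k[:,0].astype(float)],'f')*1000;print('seat',cv2.minAreaRect(w))
m=((hsv[...,0]<18)&(hsv[...,1]>120)&(hsv[...,2]>80)).astype('uint8')*255
m[:130]=0;m[186:]=0;m[:,:258]=0;m[:,308:]=0
k=cv2.findNonZero(m)
w=np.array([at(P,p,.008)[:2] for p in k[:,0].astype(float)],'f')*1000;print('base',cv2.minAreaRect(w))
```

```text
(260.7, 228.5) [ 0.4523 -0.1069  0.032 ]
(283, 157.5) [ 0.6392 -0.1629  0.03  ]
(225, 162) [ 0.6302 -0.0072  0.    ]
(154, 165) [0.6147 0.1778 0.037 ]
seat ((642.0443725585938, -162.3904266357422), (39.78262710571289, 31.88184356689453), 21.524456024169922)
base ((642.09375, -161.82406616210938), (101.30005645751953, 83.19976806640625), 20.074262619018555)
```

View pics/c0.png

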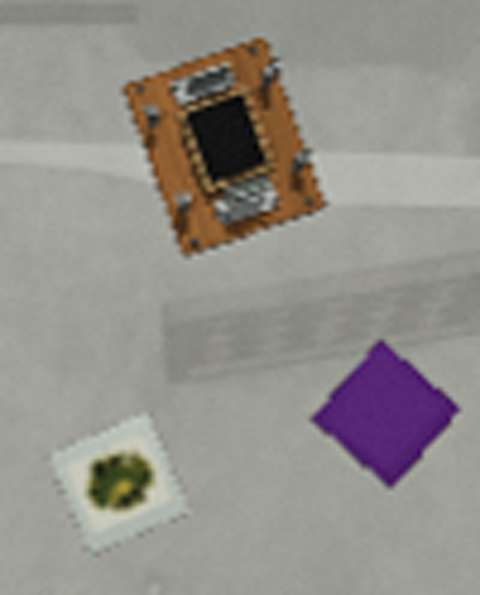

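The crop shows the white leaf tile at crop px (119,486), yaw about 23°. The empty holder is centred near (0.642,-0.162) at yaw about 20°. Next: move above the tile.

```bash
cat >> h.py <<'E'
from scipy.spatial.transform import Rotation as Rn
def plan(xyz,yaw):
    s=ctrl.get_state();R=Rn.from_rotvec(s['tool_rot'])
    c,q=np.cos(np.radians(yaw)),np.sin(np.radians(yaw))
    G=Rn.from_matrix(np.array([[c,q,0],[q,-c,0],[0,0,-1]]))
    print('t',round(s['time'],2),'pos',s['position'].round(4),'F',s['ft_force'].round(1),'grip',round(s['grip_width'],3))
    print('shift',(R.inv().apply(np.array(xyz)-s['position'])*1000).round(1),'turn',(R.inv()*G).as_rotvec().round(3))
E
python3 -c "
from h import *
plan([.4505,-.107,.15],22.8)"
```

```text
t 0.1 pos [ 0.1812 -0.6237  0.2215] F [ 0.4 -0.9  0.5] grip 0.998
shift [ 402.8 -420.9   72.3] turn [-0.002 -0.    -0.115]
```

```bash
python3 -m creep '[[[1,35,-36,0,0,0,-0.03],[1,70,-72,0,0,0,-0.06],[1,105,-108,0,0,0,-0.115],[1,140,-144,0,0,0,-0.115],[1,175,-180,0,0,0,-0.115]]]'
python3 -c "
from h import *
plan([.4505,-.107,.15],22.8)"
```

```text
time: 0.6
position: [0.2992, -0.4013, 0.2222]
tool_rot: [-3.079, -0.62, 0.001]
ft_force: [1.5, 0.0, 0.8]
grip_width: 1.0
t 0.6 pos [ 0.2992 -0.4013  0.2222] F [1.5 0.  0.8] grip 1.0
shift [ 253.5 -212.7   72.1] turn [-0.  0. -0.]
```

```bash
python3 -m creep '[[[1,36,-30,0,0,0,0],[1,72,-60,10,0,0,0],[1,108,-90,20,0,0,0],[1,144,-120,30,0,0,0],[1,180,-150,40,0,0,0]]]'
python3 -c "
from h import *
plan([.4505,-.107,.15],22.8)"
```

```text
time: 1.1
position: [0.4068, -0.1936, 0.182]
tool_rot: [3.079, 0.62, -0.0]
ft_force: [1.3, -1.0, 0.1]
grip_width: 1.002
t 1.1 pos [ 0.4068 -0.1936  0.182 ] F [ 1.3 -1.   0.1] grip 1.002
shift [ 73.8 -62.9  32. ] turn [ 0.001  0.    -0.   ]
```

```bash
python3 -m creep '[[[1,30,-25,12,0,0,0],[1,60,-50,24,0,0,0],[1,74,-63,32,0,0,0],[1,74,-63,32,0,0,0],[1,74,-63,32,0,0,0]]]'
python3 -c "
from h import *
plan([.4505,-.107,.15],22.8)
im,P=snap('wrist','w1.png')
print(P)
for X in ([.4505,-.107,.032],): print(proj(P,X))"
```

```text
time: 1.6
position: [0.4499, -0.109, 0.1502]
tool_rot: [3.079, 0.622, -0.002]
ft_force: [-0.0, -0.3, 0.3]
grip_width: 1.0
t 1.6 pos [ 0.4499 -0.109   0.1502] F [-0.  -0.3  0.3] grip 1.0
shift [ 1.4 -1.6  0.2] turn [-0.     0.001  0.   ]
{'K': array([[280.61801418,   0.        , 260.14545237],
       [  0.        , 280.61801418, 188.55638118],
       [  0.        ,   0.        ,   1.        ]]), 'k1': -0.01335486578349924, 'pose': array([[ 0.38716611, -0.88540295, -0.25722367,  0.52185362],
       [-0.92200815, -0.3712382 , -0.10992345, -0.0791032 ],
       [ 0.0018353 ,  0.27972096, -0.96007959,  0.31225726],
       [ 0.        ,  0.        ,  0.        ,  1.        ]])}
[257.80868657 183.86081594]
```

View pics/w1.png

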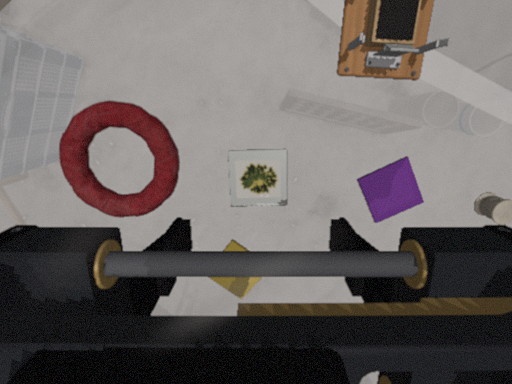

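The tile spans about (228,149) to (288,207) in the wrist picture. I'll refine that numerically.

Run:
```python
from h import *
im=cv2.imread('pics/w1.png');P=ctrl.camera_params('wrist')
c=im[138:220,216:300]
cv2.imwrite('pics/c1.png',cv2.resize(c,None,fx=7,fy=7,interpolation=cv2.INTER_CUBIC))
for n,ps in {'grid':[(229,151),(287,149),(288,203),(230,206)]}.items():
    q=np.array([at(P,p,.032) for p in ps]);print(q.round(4),q.mean(0))
```

```text
[[ 0.4709 -0.0682  0.032 ]
 [ 0.4952 -0.121   0.032 ]
 [ 0.4434 -0.1454  0.032 ]
 [ 0.4167 -0.09    0.032 ]] [ 0.45655843 -0.10613898  0.032     ]
```

View pics/c1.png

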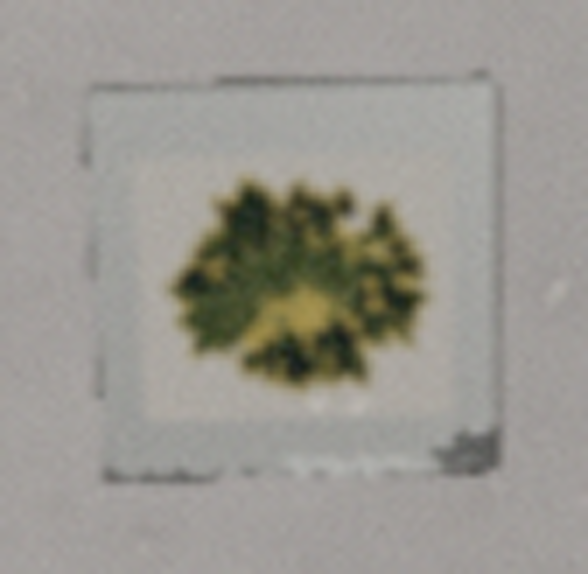

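Run:
```python
from h import *
P=ctrl.camera_params('wrist')
ps=np.array([(92,88),(495,82),(497,468),(104,474)])/7-.43+[216,138]
q=np.array([at(P,p,.032) for p in ps])[:,:2];print(ps.round(1),q.round(4),q.mean(0))
for i in range(4):
    d=q[(i+1)%4]-q[i];print(np.hypot(*d).round(4),np.degrees(np.arctan2(d[1],d[0])).round(1)%90)
m=q.mean(0);plan([m[0],m[1],.06],23.5)
# stand-alone: top-camera estimate
T=ctrl.camera_params('top')
ps=np.array([(148,415),(190,515),(95,553),(50,460)])/4.8-.4+[236,128]
q=np.array([at(T,p,.032) for p in ps])[:,:2];print(q.mean(0))
for i in range(4):
    d=q[(i+1)%4]-q[i];print(np.hypot(*d).round(4),np.degrees(np.arctan2(d[1],d[0])).round(1)%90)
```

```text
[[228.7 150.1]
 [286.3 149.3]
 [286.6 204.4]
 [230.4 205.3]] [[ 0.4716 -0.0676]
 [ 0.4946 -0.1204]
 [ 0.4414 -0.1447]
 [ 0.4176 -0.0901]] [ 0.4563195  -0.10570655]
0.0577 23.5
0.0585 24.5
0.0595 23.599999999999994
0.0585 22.7
t 1.65 pos [ 0.4499 -0.1098  0.1505] F [ 0.  -0.3  0.4] grip 1.003
shift [ 7.5 -1.3 90.5] turn [ 0.     0.001 -0.014]
[ 0.45157092 -0.10706938]
0.0584 23.599999999999994
0.0552 22.700000000000003
0.0557 26.8
0.0583 25.5
```

```bash
python3 -m creep '[[[1,5.5,-1.5,30,0,0,-0.014],[1,5.5,-1.5,60,0,0,-0.014],[1,5.5,-1.5,90,0,0,-0.014],[1,5.5,-1.5,105,0,0,-0.014],[1,5.5,-1.5,105,0,0,-0.014]]]'
python3 -c "
from h import *
plan([.4545,-.1062,.0105],23.6)
im,P=snap('wrist','w2.png')"
```

```text
time: 2.15
position: [0.4525, -0.1064, 0.0437]
tool_rot: [-3.074, -0.638, 0.006]
ft_force: [-0.0, -0.1, 0.1]
grip_width: 1.001
t 2.15 pos [ 0.4525 -0.1064  0.0437] F [-0.  -0.1  0.1] grip 1.001
shift [ 2.   0.7 33.2] turn [-0.003  0.003 -0.003]
```

View pics/w2.png

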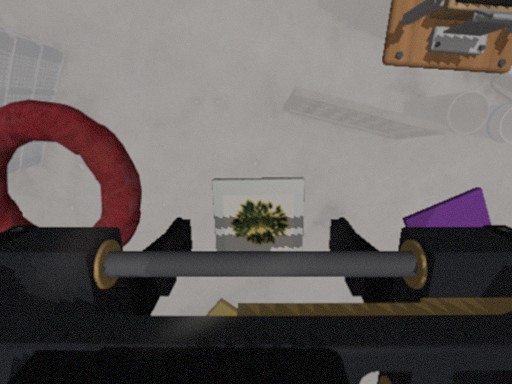

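Tile columns 213–303 lie centred between the fingers (191–330). Now down and grip.

```bash
python3 -m creep '[[[1,1,0,15,0,0,0],[1,1,0,28,0,0,0],[1,1,0,33,0,0,0],[1,1,0,33,0,0,0],[1,1,0,33,0,0,0]]]' && python3 -m creep '[[[0.5,0,0,0,0,0,0],[0.5,0,0,0,0,0,0],[0.5,0,0,0,0,0,0],[0.5,0,0,0,0,0,0],[0.5,0,0,0,0,0,0]]]' 20
```

```text
time: 2.7
position: [0.4561, -0.105, 0.013]
tool_rot: [3.075, 0.642, 0.001]
ft_force: [-0.1, 0.6, 0.2]
grip_width: 1.003
time: 3.2
position: [0.4558, -0.1048, 0.0127]
tool_rot: [3.075, 0.642, 0.0]
ft_force: [0.4, 0.3, 1.2]
grip_width: 0.687
```

```bash
python3 -m creep '[[[0.5,0,0,-10,0,0,0],[0.5,0,0,-30,0,0,0],[0.5,0,0,-60,0,0,0],[0.5,0,0,-85,0,0,0],[0.5,0,0,-85,0,0,0]]]' 30
python3 -c "
from h import *
plan([.642,-.162,.098],20.4)"
```

```text
time: 3.7
position: [0.4586, -0.1053, 0.1015]
tool_rot: [3.071, 0.642, 0.009]
ft_force: [0.2, -1.4, -0.6]
grip_width: 0.684
t 3.7 pos [ 0.4586 -0.1053  0.1015] F [ 0.2 -1.4 -0.6] grip 0.684
shift [145.4 125.3   4.9] turn [ 0.005 -0.005  0.056]
```

```bash
python3 -m creep '[[[0.5,15,25,0,0,0,0.056],[0.5,30,50,0,0,0,0.056],[0.5,45,75,0,0,0,0.056],[0.5,60,100,0,0,0,0.056],[0.5,75,125,0,0,0,0.056]]]' && python3 -m creep '[[[0.5,0,0,0,0,0,0],[0.5,0,0,0,0,0,0]]]'
python3 -c "
from h import *
plan([.642,-.162,.098],20.4)
im,P=snap('wrist','w3.png')
import pickle;pickle.dump(P,open('P3','wb'))
print(proj(P,[.642,-.162,.03]))
cv2.imwrite('pics/w3b.png',cv2.resize(im[0:300,110:410,::-1],None,fx=2,fy=2,interpolation=cv2.INTER_CUBIC))"
```

```text
time: 4.2
position: [0.5748, -0.1899, 0.0966]
tool_rot: [-3.091, -0.556, 0.002]
ft_force: [-0.3, 0.7, -0.0]
grip_width: 0.685
time: 4.4
position: [0.5738, -0.189, 0.0964]
tool_rot: [-3.09, -0.555, 0.003]
ft_force: [-0.8, 0.3, -2.2]
grip_width: 0.685
t 4.4 pos [ 0.5738 -0.189   0.0964] F [-0.8  0.3 -2.2] grip 0.685
shift [73.3 -1.6 -1.7] turn [-0.002  0.001 -0.001]
[257.39426116 113.04951181]
```

View pics/w3b.png

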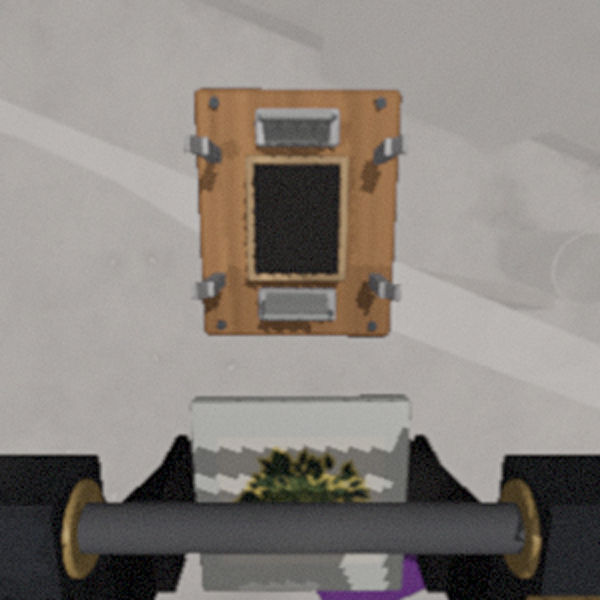

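The picture shows the empty holder upright, with the black seat spanning (253–341,163–275), and the held tile with its front top edge at about row 404, columns 192–409. Now computing the offset between them.

Run:
```python
from h import *
import pickle;P=pickle.load(open('P3','rb'))
def w(ps,z):
    ps=np.array(ps)/2-.25+[110,0];return np.array([at(P,p,z) for p in ps])
s=ctrl.get_state();R=Rn.from_rotvec(s['tool_rot'])
def show(n,ps,z):
    q=R.inv().apply(w(ps,z)-s['position'])*1000;print(n,q[:,:2].round(1).tolist(),q.mean(0).round(1),'yaw',[round(float(np.degrees(np.arctan2(*(q[b]-q[a])[1::-1]))),1) for a,b in ((0,1),(3,2),(3,0),(2,1))])
show('base',[(196,90),(401,90),(389,335),(205,335)],.008)
show('seat',[(252,163),(341,163),(341,275),(253,275)],.030)
show('seatwood',[(249,158),(346,158),(345,281),(246,281)],.029)
show('tile',[(192,404),(409,401),(404,592),(198,592)],s['position'][2]+.0193)
```

```text
base [[126.8, -41.0], [126.7, 42.2], [25.3, 41.5], [25.5, -42.2]] [76.1  0.1 88.5] yaw [90.1, 90.1, 0.7, 0.4]
seat [[97.0, -17.2], [96.9, 16.8], [54.6, 17.6], [54.6, -17.9]] [75.8 -0.2 66.5] yaw [90.1, 90.1, 0.9, -1.0]
seatwood [[98.9, -18.4], [98.8, 18.8], [52.1, 19.3], [52.1, -20.8]] [75.5 -0.3 67.5] yaw [90.1, 90.1, 3.0, -0.7]
tile [[29.2, -28.0], [29.9, 30.2], [-30.1, 31.9], [-30.0, -29.6]] [ -0.3   1.1 -19.3] yaw [89.3, 90.1, 1.5, -1.6]
```

```bash
python3 -m creep '[[[0.5,25,-0.7,0,0,0,0],[0.5,50,-0.7,0,0,0,0],[0.5,70,-0.7,0,0,0,0],[0.5,75.5,-0.7,0,0,0,0],[0.5,75.5,-0.7,0,0,0,0]]]' && python3 -m creep '[[[0.5,0,0,10,0,0,0],[0.5,0,0,25,0,0,0],[0.5,0,0,40,0,0,0],[0.5,0,0,40,0,0,0],[0.5,0,0,40,0,0,0]]]'
python3 -c "
from h import *
plan([.6434,-.1638,.028],20.4)
im,P=snap('wrist','w4.png');im2,Q=snap('side','s4.png')
u=proj(Q,[.642,-.162,.045]).astype(int)
a=cv2.resize(im[60:340,110:410],(400,373));b=cv2.resize(im2[u[1]-50:u[1]+43,u[0]-50:u[0]+50],(400,373),interpolation=cv2.INTER_CUBIC)
cv2.imwrite('pics/w4b.png',np.hstack([a,b])[:,:,::-1])"
```

```text
time: 4.95
position: [0.6446, -0.161, 0.0974]
tool_rot: [-3.091, -0.559, 0.001]
ft_force: [0.8, -0.5, -0.2]
grip_width: 0.685
time: 5.45
position: [0.6441, -0.1625, 0.0564]
tool_rot: [-3.091, -0.555, 0.003]
ft_force: [0.4, -0.2, -0.9]
grip_width: 0.682
t 5.45 pos [ 0.6441 -0.1625  0.0564] F [ 0.4 -0.2 -0.9] grip 0.682
shift [-1.1  1.  28.4] turn [-0.001  0.002 -0.001]
```

View pics/w4b.png

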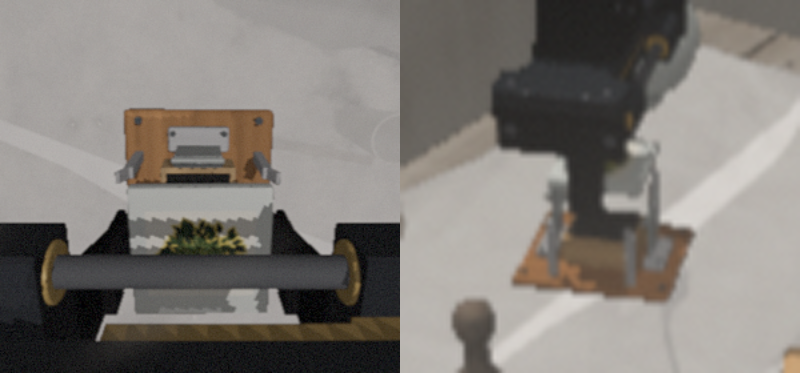

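Tile sits over the holder, centred between the guides. Lowering until it rests on the flares.

```bash
python3 -m creep '[[[0.5,0,0,6,0,0,0],[0.5,0,0,12,0,0,0],[0.5,0,0,18,0,0,0],[0.5,0,0,22,0,0,0],[0.5,0,0,22,0,0,0]]]' && python3 -m creep '[[[0.5,0,0,2,0,0,0],[0.5,0,0,4,0,0,0],[0.5,0,0,4,0,0,0]]]'
```

```text
time: 6.05
position: [0.6445, -0.1622, 0.0345]
tool_rot: [-3.091, -0.556, 0.002]
ft_force: [1.1, 0.1, -0.6]
grip_width: 0.681
time: 6.35
position: [0.6453, -0.1624, 0.0316]
tool_rot: [3.092, 0.556, 0.001]
ft_force: [-0.1, -0.1, -0.6]
grip_width: 0.688
```

```bash
python3 -m creep '[[[0.5,0,0,2,0,0,0],[0.5,0,0,2,0,0,0]]]' && python3 -m creep '[[[0.5,0,0,2,0,0,0],[0.5,0,0,2,0,0,0]]]'&& python3 -m creep '[[[0.5,0,0,1,0,0,0],[0.5,0,0,1,0,0,0]]]'
```

```text
time: 6.55
position: [0.6452, -0.1619, 0.0297]
tool_rot: [-3.092, -0.556, -0.001]
ft_force: [-0.2, 0.6, 0.2]
grip_width: 0.684
time: 6.75
position: [0.6453, -0.1618, 0.0277]
tool_rot: [-3.092, -0.556, -0.001]
ft_force: [-0.2, 2.4, 2.5]
grip_width: 0.684
time: 6.95
position: [0.6456, -0.1617, 0.0276]
tool_rot: [-3.092, -0.556, -0.002]
ft_force: [-1.5, 3.0, 6.4]
grip_width: 0.68
```

Contact at the predicted height, with the tile resting on the flares. Release, raise, close the fingers, then press in the middle.

```bash
python3 -m creep '[[[0.5,0,0,-1,0,0,0],[1,0,0,-1,0,0,0],[1,0,0,-1,0,0,0],[1,0,0,-1,0,0,0],[1,0,0,-1,0,0,0]]]' 20 && python3 -m creep '[[[1,0,0,-8,0,0,0],[1,0,0,-20,0,0,0],[1,0,0,-32,0,0,0],[1,0,0,-36,0,0,0],[1,0,0,-36,0,0,0]]]' && python3 -m creep '[[[0,0,0,0,0,0,0],[0,0,0,0,0,0,0],[0,0,0,0,0,0,0],[0,0,0,0,0,0,0],[0,0,0,0,0,0,0]]]'
python3 -c "
from h import *
im,P=snap('wrist','w5.png');im2,Q=snap('side','s5.png')
plan([.6455,-.162,.05],20.4)
u=proj(Q,[.642,-.162,.045]).astype(int)
a=cv2.resize(im[60:340,110:410],(400,373));b=cv2.resize(im2[u[1]-50:u[1]+43,u[0]-50:u[0]+50],(400,373),interpolation=cv2.INTER_CUBIC)
cv2.imwrite('pics/w5b.png',np.hstack([a,b])[:,:,::-1])"
```

```text
time: 7.45
position: [0.6447, -0.1628, 0.0272]
tool_rot: [3.092, 0.555, -0.001]
ft_force: [0.5, -0.5, 0.2]
grip_width: 0.949
time: 7.95
position: [0.646, -0.1626, 0.0652]
tool_rot: [3.091, 0.556, 0.004]
ft_force: [-0.0, 0.2, 1.1]
grip_width: 1.0
time: 8.45
position: [0.6449, -0.1623, 0.0633]
tool_rot: [-3.092, -0.556, 0.001]
ft_force: [1.1, 0.7, -0.2]
grip_width: 0.632
t 8.55 pos [ 0.645  -0.1623  0.0634] F [ 1.2 -0.2 -0.6] grip 0.538
shift [ 0.6 -0.1 13.4] turn [-0.  0. -0.]
```

View pics/w5b.png

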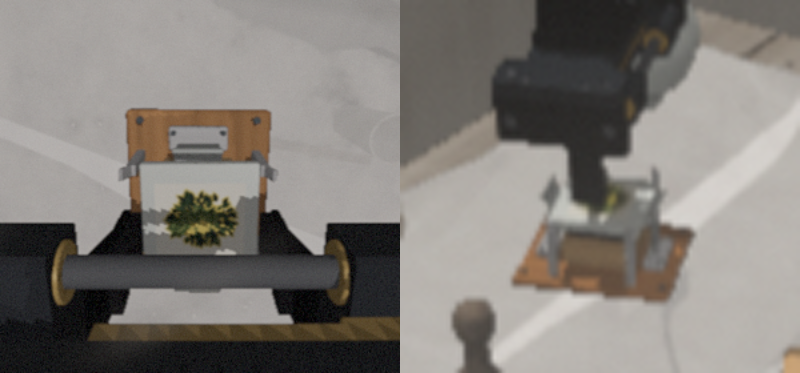

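The tile lies level between the guides on the flares, front edge at (142–258,165). Closing the fingers fully, then pressing.

```bash
python3 -m creep '[[[0,0,0,0,0,0,0],[0,0,0,0,0,0,0],[0,0,0,0,0,0,0],[0,0,0,0,0,0,0],[0,0,0,0,0,0,0]]]' && python3 -m creep '[[[0,0,0,3,0,0,0],[0,0,0,6,0,0,0],[0,0,0,9,0,0,0],[0,0,0,11,0,0,0],[0,0,0,11,0,0,0]]]'&& python3 -m creep '[[[0,0,0,2,0,0,0],[0,0,0,4,0,0,0],[0,0,0,4,0,0,0]]]'
```

```text
time: 9.05
position: [0.645, -0.1624, 0.0636]
tool_rot: [3.092, 0.556, -0.0]
ft_force: [0.2, -0.7, -0.3]
grip_width: 0.082
time: 9.55
position: [0.6447, -0.1623, 0.052]
tool_rot: [-3.092, -0.556, 0.001]
ft_force: [-0.1, 0.0, 0.7]
grip_width: 0.004
time: 9.85
position: [0.6448, -0.1623, 0.0482]
tool_rot: [-3.092, -0.556, 0.001]
ft_force: [-0.3, -0.2, -0.3]
grip_width: 0.006
```

```bash
python3 -m creep '[[[0,0,0,1,0,0,0],[0,0,0,2,0,0,0],[0,0,0,2,0,0,0]]]' && python3 -m creep '[[[0,0,0,1,0,0,0],[0,0,0,1,0,0,0]]]'&& python3 -m creep '[[[0,0,0,1,0,0,0],[0,0,0,1,0,0,0]]]'
```

```text
time: 10.15
position: [0.6458, -0.1622, 0.0475]
tool_rot: [3.091, 0.556, 0.002]
ft_force: [0.5, 0.8, 4.8]
grip_width: 0.001
time: 10.35
position: [0.6464, -0.162, 0.0474]
tool_rot: [3.091, 0.556, 0.004]
ft_force: [-0.5, 1.5, 7.7]
grip_width: 0.003
time: 10.55
position: [0.6471, -0.1618, 0.0472]
tool_rot: [3.091, 0.556, 0.006]
ft_force: [-0.6, 0.5, 9.8]
grip_width: 0.007
```

```bash
python3 -m creep '[[[0,0,0,1,0,0,0],[0,0,0,1,0,0,0]]]'&& python3 -m creep '[[[0,0,0,1,0,0,0],[0,0,0,1,0,0,0]]]'
```

```text
time: 10.75
position: [0.6475, -0.1616, 0.047]
tool_rot: [3.09, 0.557, 0.008]
ft_force: [-0.8, 2.1, 12.5]
grip_width: 0.005
time: 10.95
position: [0.6457, -0.1625, 0.0436]
tool_rot: [3.091, 0.556, 0.002]
ft_force: [-1.2, 1.2, 7.2]
grip_width: 0.007
```

```bash
python3 -m creep '[[[0,0,0,0.7,0,0,0],[0,0,0,0.7,0,0,0]]]'
```

```text
time: 11.15
position: [0.6458, -0.1625, 0.0435]
tool_rot: [3.091, 0.556, 0.002]
ft_force: [-2.4, 0.7, 10.2]
grip_width: 0.005
```

```bash
python3 -m creep '[[[0,0,0,0.7,0,0,0],[0,0,0,0.7,0,0,0]]]'
```

```text
time: 11.35
position: [0.6447, -0.1625, 0.0407]
tool_rot: [3.092, 0.556, -0.001]
ft_force: [-0.1, -1.2, -0.8]
grip_width: 0.006
```

```bash
python3 -m creep '[[[0,0,0,0.7,0,0,0],[0,0,0,0.7,0,0,0]]]'
```

```text
time: 11.55
position: [0.6444, -0.1624, 0.0396]
tool_rot: [-3.092, -0.556, 0.002]
ft_force: [-0.3, 0.1, 0.2]
grip_width: 0.011
```

Both snaps have shown: 12.5 to 7 N, then 10 to 0 N. I'll move down freely until light contact on the seat (tile top at 37 mm).

```bash
python3 -m creep '[[[0,0,0,1,0,0,0],[0,0,0,1,0,0,0]]]'; python3 -m creep '[[[0,0,0,1,0,0,0],[0,0,0,1,0,0,0]]]'
```

```text
time: 11.75
position: [0.6447, -0.1623, 0.0389]
tool_rot: [-3.092, -0.556, 0.001]
ft_force: [-0.1, -0.1, 0.6]
grip_width: 0.006
time: 11.95
position: [0.6449, -0.1623, 0.0382]
tool_rot: [-3.092, -0.556, 0.0]
ft_force: [0.2, -0.2, 0.2]
grip_width: 0.006
```

```bash
python3 -m creep '[[[0,0,0,0.7,0,0,0],[0,0,0,0.7,0,0,0]]]'
```

```text
time: 12.15
position: [0.6449, -0.1623, 0.0376]
tool_rot: [-3.092, -0.556, 0.0]
ft_force: [0.9, -0.9, 0.1]
grip_width: 0.003
```

```bash
python3 -m creep '[[[0,0,0,0.7,0,0,0],[0,0,0,0.7,0,0,0]]]'
```

```text
time: 12.35
position: [0.645, -0.1624, 0.0375]
tool_rot: [3.092, 0.556, -0.0]
ft_force: [-0.9, -0.1, 3.7]
grip_width: 0.003
```

```bash
python3 -m creep '[[[0,0,0,0.7,0,0,0],[0,0,0,0.7,0,0,0]]]'
```

```text
time: 12.55
position: [0.645, -0.1624, 0.0375]
tool_rot: [3.092, 0.556, -0.0]
ft_force: [-3.2, 0.0, 7.1]
grip_width: 0.006
```

Firm stop exactly 10 mm below first contact, so the tile is seated. Backing off and checking.

```bash
python3 -m creep '[[[0,0,0,-5,0,0,0],[0,0,0,-25,0,0,0],[0,0,0,-60,0,0,0],[0,-10,0,-85,0,0,0],[0,-40,0,-100,0,0,0]]]' && python3 -m creep '[[[0,-45,0,0,0,0,0],[0,-85,0,0,0,0,0],[0,-85,0,0,0,0,0]]]'
python3 -c "
from h import *
im,P=snap('wrist','w6.png');im2,Q=snap('side','s6.png')
u=proj(Q,[.642,-.162,.035]).astype(int);v=proj(P,[.645,-.162,.035]).astype(int);print(u,v)
y0=max(v[1]-70,0);x0=max(v[0]-75,0)
a=cv2.resize(im[y0:y0+140,x0:x0+150],(400,373),interpolation=cv2.INTER_CUBIC);b=cv2.resize(im2[u[1]-35:u[1]+35,u[0]-38:u[0]+37],(400,373),interpolation=cv2.INTER_CUBIC)
cv2.imwrite('pics/w6b.png',np.hstack([a,b])[:,:,::-1])"
```

```text
time: 13.05
position: [0.6104, -0.1742, 0.1388]
tool_rot: [3.091, 0.561, 0.009]
ft_force: [0.0, -0.5, 0.6]
grip_width: 0.002
time: 13.35
position: [0.5226, -0.2098, 0.1358]
tool_rot: [3.091, 0.546, -0.008]
ft_force: [-0.4, -0.8, -0.6]
grip_width: 0.01
[233 169] [255  40]
```

View pics/w6b.png

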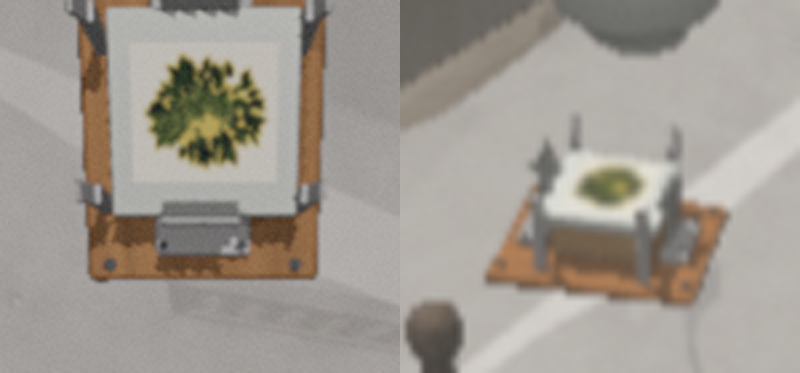

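The near catch overlaps the tile's lower edge at (200,212), and the far catch overlaps its top edge at (200,8). The tile is flat between the guides. Handing in.

```bash
python3 -c "
from h import *
print(ctrl.close_job(), ctrl.get_state()['time'])"
```

```text
the job is handed in; nothing more can be done
the job is handed in; nothing more can be done
```

The white leaf tile is snapped into the empty holder and sits flat on its seat; the job is handed in, at about 13.5 s on the robot's clock.

- **Pick and lay:** I gripped the tile on its stand and laid it between the corner guides, resting on the catch flares. Then I let go and pressed its middle with the fingers shut.
- **Pressing:** The force rose to about 12.5 N and dropped as the first edge snapped. It rose again to about 10 N and dropped to zero as the second did. The tile then moved freely to a firm stop exactly 10 mm below first contact, and I stopped at about 7 N and backed off.
- **Last checks:** The wrist and side pictures show both catches over the tile's edges, the tile flat, and the arm clear of it. I did not recheck the full holder, spool and dish at the end. My moves stayed away from them, and the readings showed no unexpected forces.
- **Disagreements:** The top and wrist cameras differed by about 5 mm on where the tile was and 2–3 mm on the holder. I used the midpoint for the grasp and the wrist camera for placing. The forces read were only those at the end of each call, so the true peaks may have been somewhat higher.

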